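# Lay out the weigh-and-mix station on the lab bench

### The arm

A 6-joint arm with a two-finger parallel gripper is mounted at the origin on the work surface. World frame = base frame: x ahead of the robot, y to its left, z up, the work surface at z = 0. Lengths are in mm, angles in rad, forces in N, time in s.
With the tool pointing down it reaches from about 400 to 925 mm from the base axis. Payload 12.5 kg.
Tool frame: the origin (TCP) lies on the front face of the gripper's body, between the roots of the fingers; the fingertips stand 78 mm ahead of it and the grasp point (between the pads) lies 59 mm ahead of it (env.nose_length is the distance from the TCP to the fingertips, in mm); z points along the fingers, y is the line along which they close (so a half turn about z gives the same grasp; the last joint's range is limited). The gripper opens to 95 mm and grips with 3 to 60 N. Pads are 20 mm wide; open, the fingers measure 119 mm over their backs; the gripper's body (75 mm by 180 mm) begins 59 mm behind the grasp point.
Start: joints at [-1.303, 0.491, 1.559, -0, 1.092, -0.106], TCP at [228.244, -581.844, 292.261] pointing down, gripper open.
Joint ranges: [-3.1, 3.1], [-0.84, 2.19], [0.05, 2.79], [-1.13, 4.28], [0.06, 2.93], [-2.69, 2.69]. Speed limits (rad/s): [2.22, 2.22, 2.79, 3.14, 3.14, 3.14].

### API

Orientations are given as [roll, pitch, yaw] about the fixed x, y, z axes, in that order (R = Rz(yaw) Ry(pitch) Rx(roll)).
In Python, from cell import env gives the robot as it stands.
- The arm moves only by the tool jog_arm, never from a script. Its argument "motion" is a list of rows, each a list of 7 numbers: the turn, a rotation vector about the tool's x, y, z in degrees, then the shift along the tool's x, y, z in mm, then the finger opening in mm, from 0 to 95.1. In form: [[wx, wy, wz, x, y, z, hand], ...]. A call has 1 to 10 rows; each row shifts and turns the commanded pose from where the row before left it, along the tool's axes as they then stand; what a row does not reach is not made up. A row lasts 1/8 s, in which the tool goes at most 62.5 mm and 10.7 degrees, less where a joint would pass 70% of its speed; a pose out of reach is approached as far as the arm can. A call is refused whole if a number of a shift passes 62.5 or a number of a turn 10.7, either way. A call with a gripper value outside its range is refused whole. The fingers move at their own pace and stop on an object; the grip force is fixed at half the most. Time passes only in rows, so rows that do not move let the fingers close. It gives the time, the measured TCP pose, the force, the opening and the grip force at its end, in the units of the state.
- env.state(): the state, without advancing time (a new reading comes with each control period).
- env.read_camera(name): name is "scene" or "top" or "wrist"; returns a dict with "color" (400x640x3 uint8, red, green, blue), "z_map" (400x640 float32, mm along the optical axis (not along the pixel's ray), 0 where there is no reading), "camera_matrix" (3x3 intrinsics, pixels), "world_to_cam" (4x4, takes a point from world to camera coordinates). Camera axes: x right, y up, looking along -z (the intrinsics and any distortion apply to the point x, -y, -z); pixel columns grow to the right and rows downward; lengths in mm; the calibration is good to about 2 mm. A picture is of the moment at which its call begins.
- env.job_done(): hands the job in; it is judged then, once.
Trained networks look in the newest picture that a camera, given by its name, has taken for a name from the list of things; names that differ only in an ending like _2 or _b are one class to them, and where a whole thing is asked for, a point or a joint stands for the part that bears it (a point fixed in the world has none). Each returns a list of dicts, best first, with "score" (0 to 1); they miss things now and then, are a little off and sometimes report something else, mostly with a low value. They report only what shows in the picture. A call takes as long as a camera call. They do not tell look-alikes from the thing itself.
- env.recognise(camera, thing): "location" ([column, row] in pixels, amid what is visible of it).
The state is a dict: "t": time; "joints": joint angles; "qvel": joint speeds; "tau": joint torques, N m; "eef_pos": TCP position; "tcp_rot": TCP orientation; "ft_force": force on the tool from outside, world axes, zero at the start; "moment": the same for the moment, N m; "opening": opening from 0.0 (shut) to 1.0 (fully open); "grip_force": force on a finger pad.
Only numpy, scipy, OpenCV 4.12 (cv2) and the standard library are available. Lean on these libraries where they do the work, as an engineer would, in place of code of your own. Each camera call takes 0.05 s, during which the arm holds its last target. There are 200 camera calls.

### The job

Lay out this bench for the weigh-and-mix exercise: stand the large Petri dish in the middle of the balance pan with the small Petri dish centred on top of it, and stand the beaker on the bench midway between the balance and the vortex mixer, on the straight line between their centres. Stand the capped tube on the bench on the balance's other side, as the mirror image of the beaker: straight out on that same line and just as far from the pan's centre. Everything ends upright and let go; leave the amber bottle and the brass weight where they are.

Things in the scene. Friction and masses are not known exactly. Their poses are not given: they have to be found in the camera images.
- balance: White low balance, fixed: housing 120 mm wide (y), from 70 mm before the origin (-x, edge with black display) to 55 mm behind it; round steel pan 92 mm across, its flat top 45 mm above the bench. Origin on the bench under the pan's centre; z up; yaw up to 0.15 rad. The mixer stands about 260 mm off along its +y or -y axis (within 2 mm of that axis; the side varies).
- mixer: White vortex mixer with a purple front panel and a black rubber cup on top, fixed to the bench: 112 mm deep (x), 100 mm wide (y), 150 mm tall. Origin on the bench under the middle of the case, which is also under the cup's centre; z up; front at -x.
- dish_large: Large closed Petri dish, clear over tan agar, white rim line: 60 mm across, 15 mm high, flat top, 30 g. One solid piece, gripped across its side. Origin at the centre of its underside, z up.
- dish_small: Small closed Petri dish, clear over tan agar, white rim line: 35 mm across, 12 mm high, flat top, 14 g. One solid piece. Origin at the centre of its underside, z up.
- beaker: Empty glass beaker, straight-sided, open at the top with a white rim: 50 mm across, 70 mm high, wall 3 mm, 55 g. Origin at the centre of its underside, z up.
- tube: Self-standing 50 ml centrifuge tube, whitish, with a blue screw cap: body 29 mm across, foot 30 mm, cap 34 mm across from 95 mm up to the top at 111 mm; 60 g. Stands upright; can be gripped by the cap; origin at the centre of its underside, z up.
- amber_bottle: Small closed amber glass bottle with a black cap, a bystander to leave alone: 40 mm across, 75 mm high. Origin at the centre of its underside.
- brass_weight: Brass calibration weight with a knob on top, a bystander to leave alone: 28 mm across, 47 mm high. Origin at the centre of its underside.
There are look-alikes about, which are no part of the job. There is more than one size of the tube; the job needs the middle-sized.

How it is judged:
By the outcome, as a careful person would: the job done as asked, in the order asked, and still so for the second after the job is handed in, with the robot touching nothing.
It also fails if it takes over 128 s, if anything falls off the work surface, if the arm or the gripper's body presses on something with over 40 N, if the wrist force passes 120 N, or if a joint passes its speed limit or range.

## Working session

There is one attempt and no reset: what is moved stays moved. The work goes in short steps, Python scripts to look and compute and a tool call to move; the robot and the scene stay as the last step left them, time stands still between calls to the robot, and variables do not carry over. Pictures are saved under pics/ and viewed, at most 14 in all, crops included, and the job is handed in when it is done.

Besides the shell and the picture viewer there is one more tool, called after "Emit:" by a JSON object that holds its "fn" and its "kwargs". jog_arm: Moves the arm, as the interface text tells. Its arguments: {"type":"object","properties":{"motion":{"type":"array"}},"required":["motion"]}

```bash
ls; mkdir -p pics; cat > h.py <<'E'
import numpy as np, cv2
from cell import env
def cam(n,save=None):
    c=env.read_camera(n)
    if save: cv2.imwrite('pics/'+save,c['color'][:,:,::-1])
    return c
def cloud(c):
    K=c['camera_matrix'];z=c['z_map'];v,u=np.mgrid[0:z.shape[0],0:z.shape[1]]
    p=np.stack([(u-K[0,2])/K[0,0]*z,-(v-K[1,2])/K[1,1]*z,-z,np.ones_like(z)],-1)
    w=p@np.linalg.inv(c['world_to_cam']).T
    w=w[...,:3];w[z<=0]=np.nan
    return w
E
python3 - <<'E'
from h import *
print(env.state())
for n in('top','scene'):
    c=cam(n,n+'0.png');w=cloud(c);print(n,np.linalg.inv(c['world_to_cam']).round(2).tolist(),c['camera_matrix'].tolist())
    for t in 'balance mixer dish_large dish_small beaker tube amber_bottle brass_weight'.split():
        for d in env.recognise(n,t)[:5]:
            u,v=map(int,d['location']);print(t,round(d['score'],2),u,v,w[min(v,399),min(u,639)].round(0))
E
```

```text
pics
{'t': 0.0, 'joints': array([-1.30261396e+00,  4.91546886e-01,  1.55948579e+00,  8.02240376e-06,
        1.09168125e+00, -1.05574499e-01]), 'qvel': array([-0.00133553,  0.00141335, -0.00148599,  0.00046218, -0.00113523,
       -0.00069753]), 'tau': array([-2.44051280e-04, -6.12645292e+01, -2.58180857e+01,  6.92697521e-02,
        4.82410484e-02, -1.24966509e-04]), 'eef_pos': array([ 228.18901687, -581.67135638,  291.6570579 ]), 'tcp_rot': array([-3.14047838e+00, -1.25232638e-04,  3.73753091e-01]), 'ft_force': array([-0.01699751,  0.45031714, -0.50630004]), 'moment': array([ 0.00474884, -0.032356  ,  0.01045181]), 'grip_force': 0.0, 'opening': 1.0019502737048218}
top [[-0.03, 1.0, -0.07, 420.1], [-1.0, -0.03, 0.02, -4.32], [0.02, 0.07, 1.0, 783.15], [0.0, 0.0, 0.0, 1.0]] [[375.88670186650455, 0.0, 315.47027586960155], [0.0, 375.88670186650455, 204.45543553191405], [0.0, 0.0, 1.0]]
balance 0.89 374 141 [ 594. -139.   44.]
mixer 0.87 242 133 [589. 106. 150.]
dish_large 0.75 336 221 [437. -59.  16.]
dish_small 0.51 163 254 [381. 293.  12.]
beaker 0.7 396 229 [ 417. -183.    8.]
tube 
[... 232 characters left out ...]

scene [[0.49, -0.73, 0.48, 954.71], [0.87, 0.41, -0.27, -276.31], [0.0, 0.55, 0.83, 861.26], [0.0, 0.0, 0.0, 1.0]] [[488.8917365617139, 0.0, 319.51474443682696], [0.0, 488.8917365617139, 193.2667383277007], [0.0, 0.0, 1.0]]
balance 0.66 284 276 [ 609. -156.   46.]
mixer 0.65 410 208 [638.  84. 130.]
dish_large 0.71 286 193 [434. -64.  18.]
dish_large 0.16 410 120 [390. 280.  12.]
dish_small 0.47 408 120 [388. 275.  13.]
beaker 0.85 231 204 [ 437. -180.   70.]
tube 0.91 382 126 [418. 176.  77.]
tube 0.77 355 92 [326. 163. 103.]
tube 0.77 395 150 [478. 170.  65.]
amber_bottle 0.85 174 210 [ 386. -280.   55.]
brass_weight 0.56 340 170 [443.  60.  27.]
brass_weight 0.52 287 195 [440. -65.  19.]
```

View pics/top0.png

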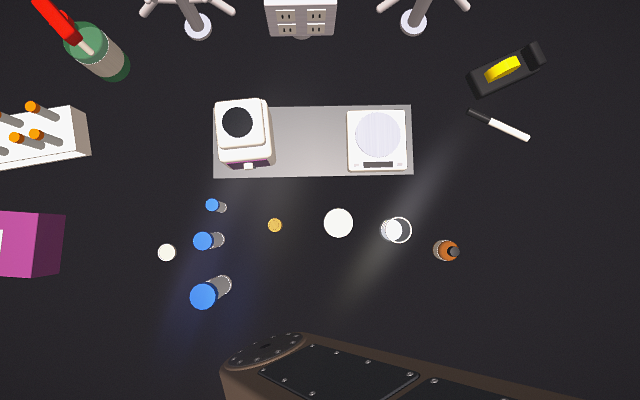

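View pics/scene0.png

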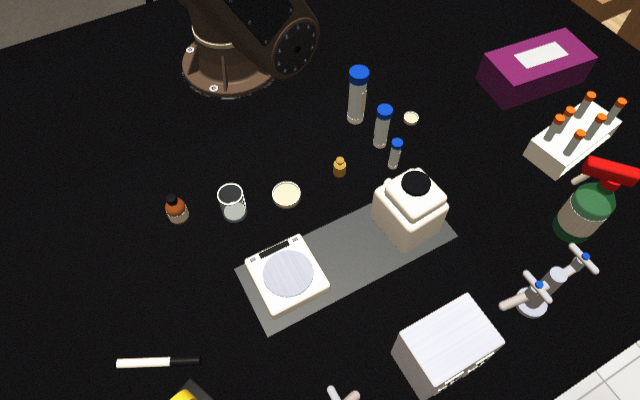

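The top view shows three tubes: small at (213,204), middle at (203,240), whose top measures about 113 mm, and large at (205,292). The middle one is mine. The large dish is at (338,222) and the small dish at (166,252). The beaker is at (397,229), the balance at (377,138), the mixer at (242,133), the amber bottle at (447,250) and the brass weight at (275,225). Next I'll measure from depth and check the tubes in a crop.

```bash
cat >> h.py <<'E'
def circ(P):
    c,r=cv2.minEnclosingCircle(P.astype(np.float32)); return np.round(c,1),round(r,1)
def near(w,x,y,R,z0,z1):
    return (np.hypot(w[...,0]-x,w[...,1]-y)<R)&(w[...,2]>z0)&(w[...,2]<z1)
def rep(w,name,x,y,R,z0,z1):
    P=w[near(w,x,y,R,z0,z1)]
    if len(P)<5: print(name,'few',len(P));return
    rect=cv2.minAreaRect(P[:,:2].astype(np.float32))
    print(name,len(P),'circ',*circ(P[:,:2]),'mean',P.mean(0).round(1),'med z',np.median(P[:,2]).round(1),'rect',np.round(rect[0],1),np.round(rect[1],1),round(rect[2],1))
E
python3 - <<'E'
from h import *
for n in('top','scene'):
    c=cam(n);w=cloud(c);print(n)
    rep(w,'housing',597,-144,105,20,44);rep(w,'balance>36',597,-144,100,36,60)
    rep(w,'mixertop',590,106,90,135,170)
    rep(w,'dishL',437,-59,45,8,25); rep(w,'dishS',383,290,30,6,20)
    rep(w,'beaker',425,-183,45,55,80)
    rep(w,'tubeM',410,175,35,100,120);rep(w,'tubeS',476,172,30,70,95);rep(w,'tubeL',326,167,30,130,155)
    rep(w,'amber',380,-275,30,55,85);rep(w,'brass',438,62,25,35,55)
    rep(w,'mat',580,-20,30,-10,10)
    rep(w,'tubespot',595,-275,20,-10,10)
    if n=='top':
        a=c['color'][180:320,140:300,::-1];cv2.imwrite('pics/crop1.png',cv2.resize(a,None,fx=4,fy=4))
E
```

```text
top
housing 2015 circ [ 598.6 -146.5] 83.1 mean [ 587.7 -141.7   35. ] med z 35.3 rect [ 599.7 -146.1] [120.3 125.5] 89.6
balance>36 2217 circ [ 598.9 -144.7] 79.2 mean [ 599.  -145.5   43.9] med z 45.8 rect [ 599.1 -145.9] [114.7 119.2] 89.7
mixertop 745 circ [608.9 113.9] 26.4 mean [608.3 113.7 150. ] med z 150.1 rect [608.7 113.6] [51.1 51.2] 87.7
dishL 668 circ [433.8 -63.2] 29.8 mean [433.7 -63.   16.5] med z 16.5 rect [433.9 -63.3] [57.4 59.1] 87.8
dishS 252 circ [385.5 286.2] 17.9 mean [384.8 285.5  13.4] med z 13.6 rect [384.9 285.8] [34.8 32.3] 89.3
beaker 223 circ [ 415.8 -172.9] 25.3 mean [ 416.  -174.2   68.1] med z 70.5 rect [ 416.2 -172.6] [49.9 47.4] 88.4
tubeM 313 circ [407.6 185.7] 17.0 mean [407.7 184.5 112. ] med z 112.5 rect [407.7 185.5] [33.1 32.6] 32.8
tubeS 149 circ [473.7 176.5] 12.3 mean [473.4 175.2  81.1] med z 81.6 rect [473.6 175.8] [23.5 23.3] 15.8
tubeL 536 circ [316.1 176.9] 21.7 mean [318.5 173.8 144.9] med z 145.7 rect [317.5 174.5] [42.4 37.8] 30.6
amber 150 circ [ 372. -274.] 13.1 mean [ 371.9 -272.8   69.9] med z 74.8 rect [ 371.5 -273.2] [23.2 2
[... 1066 characters left out ...]
110.6] med z 111.8 rect [407.2 184.5] [32.3 34.7] 63.3
tubeS 119 circ [472.3 175.1] 13.1 mean [474.6 174.   79.9] med z 80.8 rect [473.2 174.9] [24.3 24.2] 15.5
tubeL 311 circ [316.5 174.2] 22.7 mean [321.1 172.  143.3] med z 145.1 rect [318.6 174.7] [42.1 38.5] 58.1
amber 154 circ [ 374.9 -275.8] 14.0 mean [ 375.2 -276.6   68.7] med z 72.3 rect [ 373.6 -276.9] [23.  21.5] 84.4
brass 58 circ [433.7  64.2] 9.4 mean [433.5  63.5  45.2] med z 46.1 rect [433.4  63.6] [14.7 18.4] 59.0
mat 644 circ [580.1 -20. ] 29.9 mean [580.4 -20.2   2. ] med z 1.8 rect [579.7 -19.7] [59.1 58.2] 37.1
tubespot 367 circ [ 595. -275.] 20.0 mean [ 595.3 -275.2    1. ] med z 1.0 rect [ 594.9 -275.1] [38.6 39. ] 69.3
```

View pics/crop1.png

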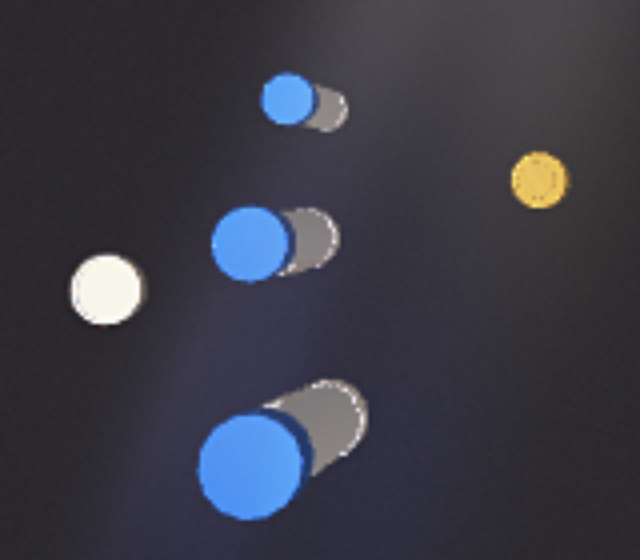

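The crop confirms the middle tube, with its blue cap at crop (250,243), which is (203,240) in the full image. The smaller one is at (288,100) and the larger at (250,467). First I'll turn the tool to yaw 90°, so tool x = world y, tool y = world x and tool z = down.

Emit:
{"fn": "jog_arm", "kwargs": {"motion": [[0,0,-9.8,0,0,0,95],[0,0,-9.8,0,0,0,95],[0,0,-9.8,0,0,0,95],[0,0,-9.8,0,0,0,95],[0,0,-9.8,0,0,0,95],[0,0,-9.8,0,0,0,95],[0,0,-9.8,0,0,0,95],[0,0,0,0,0,0,95]]}}

```text
t: 2.0
eef_pos: [228.2, -581.9, 292.3]
tcp_rot: [3.142, 0.0, 1.57]
ft_force: [0.2, -0.1, 0.2]
opening: 0.999
grip_force: 0.0
```

Emit:
{"fn": "jog_arm", "kwargs": {"motion": [[0,0,0,51.8,20.6,0,95],[0,0,0,51.8,20.6,0,95],[0,0,0,51.8,20.6,0,95],[0,0,0,51.8,20.6,0,95],[0,0,0,51.8,20.6,0,95],[0,0,0,51.8,20.6,0,95],[0,0,0,51.8,20.6,0,95],[0,0,0,51.8,20.6,0,95],[0,0,0,51.8,20.6,0,95],[0,0,0,51.8,20.6,0,95]]}}

```text
t: 3.25
eef_pos: [434.6, -62.0, 292.5]
tcp_rot: [3.141, 0.0, 1.566]
ft_force: [1.5, 0.1, -0.0]
opening: 1.004
grip_force: 0.0
```

```bash
python3 - <<'E'
from h import *
c=cam('wrist','w1.png');w=cloud(c);s=env.state();print(s['eef_pos'],s['tcp_rot'])
rep(w,'dishL',434,-63,45,8,25);rep(w,'brass',433,65,25,35,55);rep(w,'beaker',415,-173,45,55,80);rep(w,'bench',434,-10,15,-10,10)
rep(w,'housing',599,-146,105,20,44);rep(w,'pan',599,-144,100,36,60)
E
```

```text
[435.80271333 -57.63265086 292.55613772] [ 3.14020585e+00 -1.01044998e-03  1.56858445e+00]
dishL 1539 circ [435. -64.] 29.7 mean [435.  -63.2  15.1] med z 15.2 rect [435.2 -64. ] [58.4 59.1] 42.6
brass 221 circ [434.2  64.2] 8.8 mean [434.3  64.   45.7] med z 45.8 rect [433.9  64.2] [16.6 17.2] 0.2
beaker 411 circ [ 417.4 -173.3] 25.2 mean [ 417.6 -160.9   65.2] med z 66.4 rect [ 417.1 -168.9] [49.6 41.4] 1.8
bench 408 circ [434. -10.] 15.0 mean [ 4.342e+02 -9.800e+00  2.000e-01] med z 0.2 rect [433.8  -9.9] [28.7 29.4] 89.8
housing 2799 circ [ 600.5 -147. ] 83.6 mean [ 591.9 -110.2   33.5] med z 33.7 rect [ 599.9 -145.9] [118.2 123.9] 89.8
pan 2897 circ [ 596.  -135.9] 61.0 mean [ 607.3 -138.2   44.8] med z 45.0 rect [ 603.5 -124.7] [ 85.9 117.3] 47.3
```

View pics/w1.png

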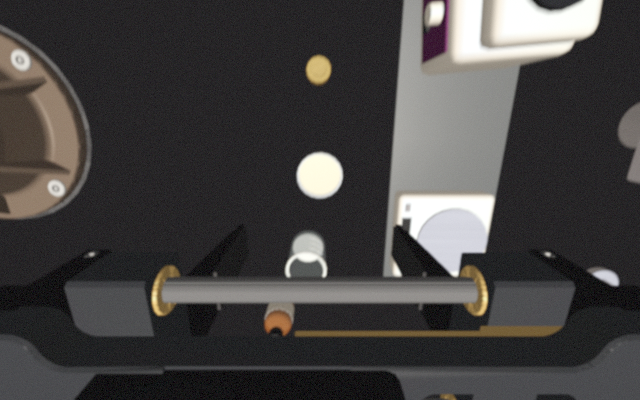

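The wrist view has the large dish at (320,176), the brass weight at (318,69) and the beaker at (306,265). The dish measures about (434.5,-63.8), which agrees with the other cameras. I'll lower the arm partway and let it settle.

Emit:
{"fn": "jog_arm", "kwargs": {"motion": [[0,0,0,0,0,50,95],[0,0,0,0,0,50,95],[0,0,0,0,0,40,95],[0,0,0,0,0,0,95],[0,0,0,0,0,0,95]]}}

```text
t: 3.92
eef_pos: [434.6, -64.0, 153.3]
tcp_rot: [3.14, 0.0, 1.569]
ft_force: [0.2, 0.2, -0.1]
opening: 1.0
grip_force: 0.0
```

Emit:
{"fn": "jog_arm", "kwargs": {"motion": [[0,0,0,0,0,40,95],[0,0,0,0,0,28,95],[0,0,0,0,0,4,95],[0,0,0,0,0,0,50],[0,0,0,0,0,0,50],[0,0,0,0,0,0,50],[0,0,0,0,0,0,50],[0,0,0,0,0,0,50]]}}

```text
t: 4.92
eef_pos: [434.2, -63.8, 80.6]
tcp_rot: [3.141, 0.0, 1.571]
ft_force: [-1.6, 1.0, 7.4]
opening: 0.621
grip_force: 30.0
```

Emit:
{"fn": "jog_arm", "kwargs": {"motion": [[0,0,0,0,0,-20,50],[0,0,0,0,0,-50,50],[0,0,0,0,0,-40,50],[0,0,0,-20.6,43.2,0,50],[0,0,0,-20.6,43.2,0,50],[0,0,0,-20.6,43.2,0,50],[0,0,0,-20.6,43.2,0,50],[0,0,0,0,0,0,50],[0,0,0,0,0,0,50]]}}

```text
t: 6.05
eef_pos: [606.2, -145.9, 189.7]
tcp_rot: [-3.14, -0.0, 1.571]
ft_force: [-0.7, -1.2, -0.4]
opening: 0.624
grip_force: 30.0
```

```bash
python3 - <<'E'
from h import *
s=env.state();print(s['eef_pos'],s['tcp_rot'],s['opening'])
for n in('top','scene','wrist'):
    c=cam(n);w=cloud(c);print(n)
    rep(w,'housing',599,-146,105,20,44);rep(w,'dish held',607,-146,50,115,133);rep(w,'mixer',608,113,90,135,170)
E
```

```text
[ 606.18455544 -145.86184159  189.70224228] [-3.14005477e+00 -4.75841441e-04  1.57103828e+00] 0.6238724635735364
top
housing 285 circ [619.5 -96.5] 41.3 mean [628.7 -93.8  33.9] med z 34.9 rect [619.5 -96.8] [21.5 80.5] 89.0
dish held few 0
mixer 751 circ [610.1 109.4] 30.1 mean [608.3 113.7 149.9] med z 150.0 rect [608.7 113.9] [51.5 51.5] 52.7
scene
housing 1816 circ [ 599.6 -147.9] 83.1 mean [ 618.8 -164.7   34.1] med z 34.5 rect [ 599.4 -146.7] [120.4 125.4] 89.5
dish held 162 circ [ 603.7 -146.4] 30.2 mean [ 593.8 -151.7  124.5] med z 125.2 rect [ 595.  -153.8] [33.9 59.9] 40.1
mixer 621 circ [602.8 117.2] 33.1 mean [608.7 112.3 149.4] med z 149.6 rect [607.1 114.5] [53.6 54.3] 3.7
wrist
housing 6267 circ [ 601.  -142.7] 80.4 mean [ 593.1 -114.2   34.1] med z 34.1 rect [ 601. -146.] [117.7 125.2] 89.5
dish held 6796 circ [ 606.7 -136.9] 36.5 mean [ 606.6 -141.2  124.6] med z 124.7 rect [ 606.7 -141.3] [72.8 50.3] 0.3
mixer few 0
```

Emit:
{"fn": "jog_arm", "kwargs": {"motion": [[0,0,0,-0.5,1.2,40,50],[0,0,0,0,0,18,50],[0,0,0,0,0,4,50],[0,0,0,0,0,1.5,50],[0,0,0,0,0,0,50],[0,0,0,0,0,0,50]]}}

```text
t: 6.95
eef_pos: [608.3, -146.7, 127.4]
tcp_rot: [3.141, 0.0, 1.571]
ft_force: [-0.8, -0.3, -0.6]
opening: 0.626
grip_force: 30.0
```

Emit:
{"fn": "jog_arm", "kwargs": {"motion": [[0,0,0,0,-0.7,0.6,50],[0,0,0,0,0,0.7,50],[0,0,0,0,0,0,50]]}}

```text
t: 7.32
eef_pos: [607.4, -146.7, 125.7]
tcp_rot: [3.141, 0.0, 1.571]
ft_force: [-1.6, 0.3, 4.0]
opening: 0.62
grip_force: 30.0
```

Contact. Release, rise, then check.

Emit:
{"fn": "jog_arm", "kwargs": {"motion": [[0,0,0,0,0,0,95],[0,0,0,0,0,0,95],[0,0,0,0,0,0,95],[0,0,0,0,0,-20,95],[0,0,0,0,0,-50,95],[0,0,0,0,0,-50,95],[0,0,0,30,-40,-40,95],[0,0,0,50,-35,0,95],[0,0,0,50,-35,0,95],[0,0,0,50,-35,0,95]]}}

```text
t: 8.57
eef_pos: [462.0, 33.8, 284.6]
tcp_rot: [3.141, 0.0, 1.57]
ft_force: [0.9, 0.7, 0.4]
opening: 1.0
grip_force: 0.0
```

Emit:
{"fn": "jog_arm", "kwargs": {"motion": [[0,0,0,50,-30,0,95],[0,0,0,50,-30,0,95],[0,0,0,50,-17,0,95],[0,0,0,50,0,0,95],[0,0,0,50,0,0,95],[0,0,0,2,0,0,95],[0,0,0,0,0,0,95],[0,0,0,0,0,0,95]]}}

```text
t: 9.57
eef_pos: [386.3, 283.6, 284.5]
tcp_rot: [-3.141, 0.0, 1.57]
ft_force: [-0.2, -0.6, -0.5]
opening: 0.997
grip_force: 0.0
```

```bash
python3 - <<'E'
from h import *
s=env.state();print(s['eef_pos'],s['tcp_rot'],s['opening'])
for n in('top','scene','wrist'):
    c=cam(n);w=cloud(c);print(n)
    rep(w,'housing',599,-146,105,20,44);rep(w,'dish',607,-146,50,53,70);rep(w,'mixer',608,113,90,135,170)
    rep(w,'dishS',385,286,30,6,20);rep(w,'tubeM',407,185,35,100,120)
    m=near(w,607,-146,47,44,48.5)
    if m.any():
        print('pan ring',*circ(w[m][:,:2]))
E
```

```text
[386.31772006 283.64136434 284.4563128 ] [-3.14144919e+00  3.00199150e-04  1.56997566e+00] 0.997093046174627
top
housing 1997 circ [ 598.4 -145.8] 82.8 mean [ 587.6 -141.8   34.9] med z 35.2 rect [ 599.5 -146.2] [120.3 125.2] 89.5
dish 735 circ [ 606.6 -146. ] 30.3 mean [ 605.9 -145.6   61.2] med z 61.3 rect [ 606.8 -145.5] [58.3 59.2] 43.3
mixer 750 circ [602.3 120.5] 34.6 mean [608.2 113.8 149.9] med z 149.9 rect [603.6 114.2] [51.3 61.2] 83.6
dishS 250 circ [384.9 286.8] 17.6 mean [384.8 285.6  13.4] med z 13.6 rect [384.9 286.5] [33.9 32.3] 88.7
tubeM 312 circ [407.6 185.7] 17.0 mean [407.7 184.6 111.9] med z 112.3 rect [407.6 185.7] [33.1 33. ] 65.2
pan ring [ 607.3 -146.2] 46.0
scene
housing 2403 circ [ 599.1 -148. ] 83.4 mean [ 605.7 -151.8   34.5] med z 34.8 rect [ 598.8 -146.7] [120.2 126.2] 89.6
dish 860 circ [ 605.9 -146.6] 30.5 mean [ 607.4 -147.5   60.9] med z 61.0 rect [ 605.6 -147. ] [57.2 60. ] 61.8
mixer 619 circ [616.8 110.7] 37.7 mean [608.9 112.3 149.4] med z 149.6 rect [611.3 109.5] [56.2 60.5] 12.1
dishS 165 circ [378.8 284.7] 23.0 mean [385.2 283.8  12.6] med z 13.1 rect [381.9 285. ] [37.4 36.6] 51.5
tubeM 215 circ [406.6 184.1] 17.7 mean [409.5 182.7 110.6] med z 111.8 rect [408. 184.] [32.1 32.7] 34.2
pan ring [ 606.5 -146.5] 46.2
wrist
housing 31 circ [571.9 -87.4] 11.4 mean [572.9 -87.   22. ] med z 21.7 rect [571.9 -86.6] [ 2.7 22.9] 89.1
dish few 0
mixer few 0
dishS 542 circ [385.6 285.9] 17.5 mean [385.6 286.6  12.1] med z 12.2 rect [385.9 286.2] [33.7 33. ] 89.5
tubeM 243 circ [408.2 192.7] 15.2 mean [407.6 198.6 107.6] med z 108.8 rect [408.  197.5] [30.4  9.7] 2.3
```

Emit:
{"fn": "jog_arm", "kwargs": {"motion": [[0,0,0,2.4,-0.6,50,95],[0,0,0,0,0,50,80],[0,0,0,0,0,50,70],[0,0,0,0,0,40,70],[0,0,0,0,0,11,70],[0,0,0,0,0,0,70],[0,0,0,0,0,0,70]]}}

```text
t: 10.6
eef_pos: [386.2, 287.2, 84.8]
tcp_rot: [3.14, -0.001, 1.571]
ft_force: [0.1, 0.5, -0.5]
opening: 0.736
grip_force: 0.0
```

Emit:
{"fn": "jog_arm", "kwargs": {"motion": [[0,0,0,-1,-0.5,4,70],[0,0,0,0,0,0,70],[0,0,0,0,0,0,25],[0,0,0,0,0,0,25],[0,0,0,0,0,0,25],[0,0,0,0,0,0,25],[0,0,0,0,0,0,25]]}}

```text
t: 11.48
eef_pos: [385.2, 286.0, 79.4]
tcp_rot: [3.142, 0.0, 1.571]
ft_force: [-0.3, -0.4, -0.1]
opening: 0.36
grip_force: 30.0
```

Emit:
{"fn": "jog_arm", "kwargs": {"motion": [[0,0,0,0,0,-20,25],[0,0,0,0,0,-50,25],[0,0,0,0,0,-60,25],[0,0,0,0,0,-60,25],[0,0,0,-23.8,17.9,-10,25],[0,0,0,-43.8,22,0,25],[0,0,0,-43.8,22,0,25],[0,0,0,-43.8,22,0,25],[0,0,0,-43.8,22,0,25],[0,0,0,-43.8,22,0,25]]}}

```text
t: 12.72
eef_pos: [513.6, 41.7, 279.5]
tcp_rot: [3.142, 0.0, 1.571]
ft_force: [0.4, 0.5, 0.1]
opening: 0.359
grip_force: 30.0
```

Emit:
{"fn": "jog_arm", "kwargs": {"motion": [[0,0,0,-45,24,0,25],[0,0,0,-45,24,0,25],[0,0,0,-45,24,0,25],[0,0,0,-35,14,0,25],[0,0,0,-19.8,8,0,25],[0,0,0,0,0,50,25],[0,0,0,0,0,50,25],[0,0,0,0,0,30,25],[0,0,0,0,0,0,25],[0,0,0,0,0,0,25]]}}

```text
t: 13.98
eef_pos: [607.6, -146.4, 150.8]
tcp_rot: [3.14, 0.001, 1.571]
ft_force: [-0.7, -0.7, 0.4]
opening: 0.356
grip_force: 30.0
```

Emit:
{"fn": "jog_arm", "kwargs": {"motion": [[0,0,0,-0.2,-0.5,8,25],[0,0,0,0,0,2,25],[0,0,0,0,0,0.5,25],[0,0,0,0,0,0,25],[0,0,0,0,0,0,25]]}}

```text
t: 14.6
eef_pos: [606.7, -146.7, 139.4]
tcp_rot: [3.141, 0.0, 1.571]
ft_force: [-1.9, 0.2, 4.7]
opening: 0.359
grip_force: 30.0
```

Emit:
{"fn": "jog_arm", "kwargs": {"motion": [[0,0,0,0,0,0,60],[0,0,0,0,0,0,60],[0,0,0,0,0,0,60],[0,0,0,0,0,-20,60],[0,0,0,0,0,-50,80],[0,0,0,0,0,-50,95],[0,0,0,-6.5,-40,-30,95],[0,0,0,-10,-50,0,95],[0,0,0,-10,-50,0,95],[0,0,0,0,-50,0,95]]}}

```text
t: 15.85
eef_pos: [415.1, -173.6, 289.0]
tcp_rot: [3.141, 0.0, 1.571]
ft_force: [-0.3, -0.6, 1.0]
opening: 0.997
grip_force: 0.0
```

Emit:
{"fn": "jog_arm", "kwargs": {"motion": [[0,0,0,0,0,0,95],[0,0,0,0,0,0,95],[0,0,0,0,0,0,95]]}}

```text
t: 16.23
eef_pos: [417.5, -173.4, 288.9]
tcp_rot: [3.141, 0.0, 1.572]
ft_force: [0.0, 0.5, -0.5]
opening: 1.001
grip_force: 0.0
```

```bash
python3 - <<'E'
from h import *
s=env.state();print(s['eef_pos'],s['tcp_rot'],s['opening'])
for n in('top','scene','wrist'):
    c=cam(n,n+'2.png');w=cloud(c);print(n)
    rep(w,'dish',607,-146,50,53,67);rep(w,'dishS',607,-146,50,69,85)
    rep(w,'beaker',416,-173,40,55,80)
E
```

```text
[ 417.51859545 -173.39793476  288.87302984] [3.14134815e+00 1.68921219e-04 1.57158405e+00] 1.0008334544313506
top
dish 477 circ [ 606.6 -145.8] 29.9 mean [ 604.2 -144.4   61.3] med z 61.4 rect [ 606.7 -145.3] [58.5 58.5] 42.9
dishS 256 circ [ 606. -146.] 17.5 mean [ 605.6 -145.4   73.3] med z 73.3 rect [ 605.5 -145. ] [33.1 33.3] 87.5
beaker 219 circ [ 416. -173.] 25.4 mean [ 416.2 -173.9   68.3] med z 70.7 rect [ 416.2 -172.7] [50.1 47.4] 88.2
scene
dish 550 circ [ 606.  -146.6] 30.7 mean [ 610.8 -148.8   60.7] med z 60.8 rect [ 605.7 -147.1] [57.3 59.8] 61.7
dishS 294 circ [ 604.9 -146.6] 17.8 mean [ 605.6 -146.8   72.9] med z 73.0 rect [ 605.1 -146.1] [33.6 34.5] 24.0
beaker 327 circ [ 415.5 -172.5] 26.3 mean [ 415.6 -174.    65.5] med z 66.2 rect [ 415.7 -173.1] [49.1 50.6] 33.0
wrist
dish 1416 circ [ 607.6 -147.5] 30.3 mean [ 602.2 -144.9   59.9] med z 60.0 rect [ 607.7 -146.8] [58.6 59.8] 89.7
dishS 800 circ [ 606.9 -147.1] 17.7 mean [ 606.4 -146.6   72. ] med z 72.0 rect [ 606.8 -146.9] [34.3 33.9] 39.4
beaker 612 circ [ 417.2 -173.9] 25.3 mean [ 417.1 -175.6   67. ] med z 69.7 rect [ 417.3 -174.1] [49.6 50.1] 88.2
```

View pics/scene2.png

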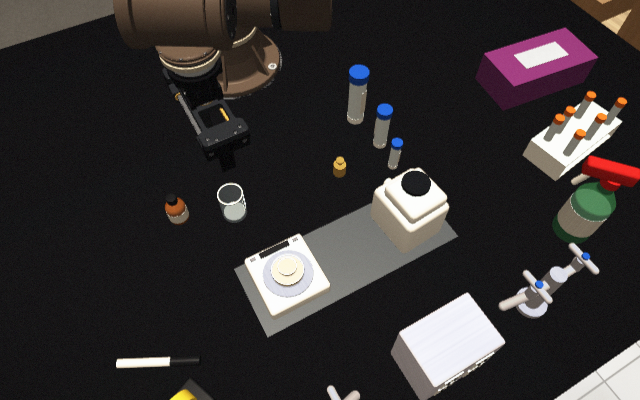

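The scene view has both dishes stacked centrally on the pan at (288,270). The beaker is untouched at (232,202). Beaker next.

Emit:
{"fn": "jog_arm", "kwargs": {"motion": [[0,0,0,0,-0.6,50,95],[0,0,0,0,0,50,95],[0,0,0,0,0,50,95],[0,0,0,0,0,32,95],[0,0,0,0,0,0,95],[0,0,0,0,0,0,95],[0,0,0,0,0,0,40],[0,0,0,0,0,0,40],[0,0,0,0,0,0,40],[0,0,0,0,0,0,40]]}}

```text
t: 17.62
eef_pos: [416.1, -173.3, 107.2]
tcp_rot: [3.141, 0.0, 1.571]
ft_force: [-0.0, 0.2, -0.2]
opening: 0.636
grip_force: 0.0
```

Emit:
{"fn": "jog_arm", "kwargs": {"motion": [[0,0,0,0,0,0,40],[0,0,0,0,0,0,40]]}}

```text
t: 17.88
eef_pos: [416.1, -173.3, 107.0]
tcp_rot: [3.142, 0.0, 1.571]
ft_force: [0.4, -0.6, 1.9]
opening: 0.529
grip_force: 30.0
```

Emit:
{"fn": "jog_arm", "kwargs": {"motion": [[0,0,0,0,0,-20,40],[0,0,0,0,0,-50,40],[0,0,0,0,0,-60,40],[0,0,0,16.9,21.7,-30,40],[0,0,0,35,42.5,0,40],[0,0,0,35,42.5,0,40],[0,0,0,35,42.5,0,40],[0,0,0,35,42.5,0,40],[0,0,0,0,0,0,40],[0,0,0,0,0,0,40]]}}

```text
t: 19.12
eef_pos: [607.2, -16.4, 266.4]
tcp_rot: [-3.14, 0.0, 1.572]
ft_force: [-0.3, 0.1, -0.3]
opening: 0.53
grip_force: 30.0
```

Emit:
{"fn": "jog_arm", "kwargs": {"motion": [[0,0,0,0,0,50,40],[0,0,0,0,0,50,40],[0,0,0,0,0,40,40],[0,0,0,0,0,10,40],[0,0,0,0,0,0,40],[0,0,0,0,0,0,40]]}}

```text
t: 19.88
eef_pos: [608.3, -16.7, 118.7]
tcp_rot: [3.139, 0.0, 1.571]
ft_force: [0.1, -0.0, -0.1]
opening: 0.53
grip_force: 30.0
```

Emit:
{"fn": "jog_arm", "kwargs": {"motion": [[0,0,0,0.2,-0.4,8,40],[0,0,0,0,0,2,40],[0,0,0,0,0,0,40],[0,0,0,0,0,0,40]]}}

```text
t: 20.38
eef_pos: [607.3, -16.1, 107.1]
tcp_rot: [3.142, 0.0, 1.571]
ft_force: [-1.6, 0.6, 1.3]
opening: 0.527
grip_force: 30.0
```

Emit:
{"fn": "jog_arm", "kwargs": {"motion": [[0,0,0,0,0,0,95],[0,0,0,0,0,0,95],[0,0,0,0,0,0,95],[0,0,0,0,0,-30,95],[0,0,0,0,0,-60,95],[0,0,0,0,0,-60,95],[0,0,0,0,-29.7,-50,60],[0,0,0,35,-40,0,60],[0,0,0,45,-40,0,60],[0,0,0,45,-40,0,60]]}}

```text
t: 21.62
eef_pos: [456.1, 109.7, 307.1]
tcp_rot: [3.141, -0.0, 1.57]
ft_force: [1.2, 1.1, 0.0]
opening: 0.653
grip_force: 0.0
```

Emit:
{"fn": "jog_arm", "kwargs": {"motion": [[0,0,0,40,-30,0,60],[0,0,0,36.4,-20,0,60],[0,0,0,0,0,0,60],[0,0,0,0,0,0,60],[0,0,0,0,0,0,60]]}}

```text
t: 22.25
eef_pos: [408.1, 184.5, 306.9]
tcp_rot: [3.142, 0.0, 1.57]
ft_force: [0.4, -0.1, -0.6]
opening: 0.63
grip_force: 0.0
```

```bash
python3 - <<'E'
from h import *
s=env.state();print(s['eef_pos'],s['tcp_rot'],s['opening'])
for n in('top','scene','wrist'):
    c=cam(n);w=cloud(c);print(n)
    rep(w,'housing',599,-146,105,20,44)
    rep(w,'beaker',607,-16,40,55,80);rep(w,'tubeM',407,185,35,100,120)
    rep(w,'cup',608.5,113.5,27,140,170)
E
```

```text
[408.09655726 184.49623335 306.87474535] [3.14157502e+00 1.91082690e-04 1.56993428e+00] 0.6296158624247538
top
housing 1994 circ [ 599.2 -145.7] 83.2 mean [ 587.8 -141.5   34.8] med z 35.2 rect [ 599.7 -146.4] [120.8 125.5] 89.4
beaker 227 circ [606.8 -16.1] 25.6 mean [607.8 -15.7  68. ] med z 70.2 rect [606.7 -15.9] [48.4 50.2] 87.5
tubeM 311 circ [407.3 185.8] 17.1 mean [407.6 184.7 111.8] med z 112.3 rect [407.7 185.5] [33.4 32.8] 23.6
cup 747 circ [608.6 114. ] 26.2 mean [608.3 113.7 149.9] med z 150.0 rect [608.8 113.9] [51.9 50.2] 24.8
scene
housing 2432 circ [ 599.5 -133.9] 92.9 mean [ 605.9 -151.4   34.4] med z 34.7 rect [ 599.2 -124. ] [165.8 126.6] 89.3
beaker 315 circ [605.5 -16.8] 26.1 mean [606.3 -16.8  66.4] med z 68.2 rect [605.8 -16.9] [49.8 49.6] 73.2
tubeM 214 circ [405.9 185.1] 19.3 mean [409.7 182.7 110.7] med z 112.0 rect [407.2 184.7] [32.9 35.7] 42.0
cup 617 circ [607.6 113.2] 26.8 mean [608.8 112.2 149.5] med z 149.6 rect [607.9 112.9] [50.4 51.9] 53.7
wrist
housing few 0
beaker few 0
tubeM 806 circ [408.4 185.3] 16.9 mean [408.4 186.4 110.8] med z 111.1 rect [408.4 185.5] [32.6 33.4] 39.3
cup 850 circ [603.2 124.5] 21.1 mean [599.4 123.7 147.7] med z 147.9 rect [600.7 123.3] [37.  31.2] 75.4
```

Emit:
{"fn": "jog_arm", "kwargs": {"motion": [[0,0,0,0.9,0,50,60],[0,0,0,0,0,50,60],[0,0,0,0,0,40,60],[0,0,0,0,0,5,60],[0,0,0,0,0,0,60],[0,0,0,0,0,0,24],[0,0,0,0,0,0,24],[0,0,0,0,0,0,24],[0,0,0,0,0,0,24],[0,0,0,0,0,0,24]]}}

```text
t: 23.65
eef_pos: [407.8, 186.2, 162.5]
tcp_rot: [3.141, -0.0, 1.571]
ft_force: [-0.6, -0.5, 7.8]
opening: 0.351
grip_force: 30.0
```

Emit:
{"fn": "jog_arm", "kwargs": {"motion": [[0,0,0,0,0,-20,24],[0,0,0,0,0,-45,24],[0,0,0,0,0,-50,24],[0,0,0,0,0,-50,24],[0,0,0,-12.1,8.7,-10,24],[0,0,0,-40,17,0,24],[0,0,0,-45,19,0,24],[0,0,0,-45,19,0,24],[0,0,0,-45,19,0,24],[0,0,0,-45,19,0,24]]}}

```text
t: 24.9
eef_pos: [509.6, -48.0, 335.9]
tcp_rot: [-3.14, -0.0, 1.571]
ft_force: [0.2, 1.1, -0.6]
opening: 0.352
grip_force: 30.0
```

Emit:
{"fn": "jog_arm", "kwargs": {"motion": [[0,0,0,-45,19,0,24],[0,0,0,-45,19,0,24],[0,0,0,-45,19,0,24],[0,0,0,-45,19,0,24],[0,0,0,-35,15,0,24],[0,0,0,-15,6,0,24],[0,0,0,0,0,40,24],[0,0,0,0,0,50,24],[0,0,0,0,0,0,24],[0,0,0,0,0,0,24]]}}

```text
t: 26.15
eef_pos: [606.9, -275.9, 248.6]
tcp_rot: [3.14, 0.001, 1.571]
ft_force: [1.0, -0.4, 0.4]
opening: 0.35
grip_force: 30.0
```

Emit:
{"fn": "jog_arm", "kwargs": {"motion": [[0,0,0,0,0,40,24],[0,0,0,0,0,35,24],[0,0,0,0,-0.3,7,24],[0,0,0,0,0,2,24],[0,0,0,0,0,0,24],[0,0,0,0,0,0,24]]}}

```text
t: 26.9
eef_pos: [606.4, -276.1, 164.3]
tcp_rot: [3.14, 0.001, 1.571]
ft_force: [0.0, -0.1, -1.4]
opening: 0.351
grip_force: 30.0
```

```bash
python3 - <<'E'
from h import *
c=cam('scene','s3.png');a=c['color'][180:360,160:360,::-1];cv2.imwrite('pics/s3c.png',cv2.resize(a,None,fx=3,fy=3))
E
```

```text
(no output)
```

View pics/s3c.png

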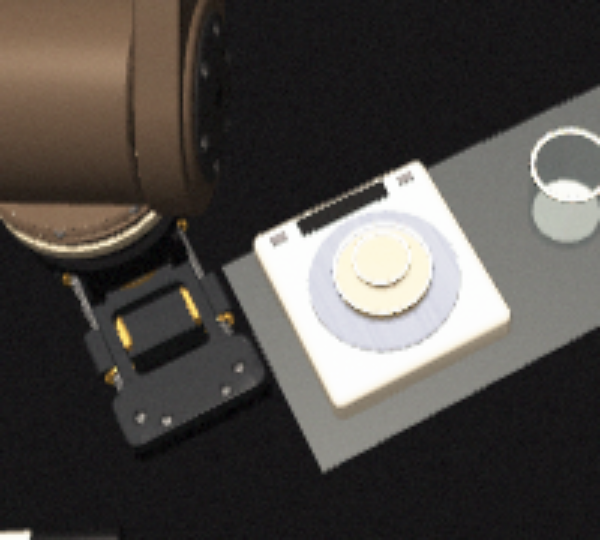

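The crop shows the dishes centred at (385,258) and the beaker at (567,185). The gripper hides the tube, which is clear of the mat. Lower until it touches.

Emit:
{"fn": "jog_arm", "kwargs": {"motion": [[0,0,0,0,0,1.2,24],[0,0,0,0,0,0,24],[0,0,0,0,0,0,24]]}}

```text
t: 27.32
eef_pos: [606.4, -276.1, 162.6]
tcp_rot: [3.141, 0.001, 1.571]
ft_force: [-0.5, 0.7, 4.8]
opening: 0.349
grip_force: 30.0
```

Contact. Open, rise and back off.

Emit:
{"fn": "jog_arm", "kwargs": {"motion": [[0,0,0,0,0,0,60],[0,0,0,0,0,0,60],[0,0,0,0,0,0,60],[0,0,0,0,0,-10,60],[0,0,0,0,0,-40,60],[0,0,0,0,0,-50,60],[0,0,0,0,0,-50,60],[0,0,0,-40,-40,0,60],[0,0,0,-45,-40,0,60],[0,0,0,-45,-40,0,60]]}}

```text
t: 28.58
eef_pos: [484.9, -406.9, 312.8]
tcp_rot: [3.141, 0.001, 1.572]
ft_force: [0.8, 0.2, -0.0]
opening: 0.629
grip_force: 0.0
```

Emit:
{"fn": "jog_arm", "kwargs": {"motion": [[0,0,0,-50,-30,0,60],[0,0,0,-50,-10,0,60],[0,0,0,0,0,0,60],[0,0,0,0,0,0,60],[0,0,0,0,0,0,60]]}}

```text
t: 29.2
eef_pos: [446.7, -504.9, 312.2]
tcp_rot: [3.141, 0.0, 1.572]
ft_force: [-0.8, 0.6, 0.7]
opening: 0.631
grip_force: 0.0
```

```bash
python3 - <<'E'
from h import *
s=env.state();print(s['eef_pos'])
for n in('top','scene'):
    c=cam(n,n+'4.png');w=cloud(c);print(n)
    rep(w,'housing',599,-146,90,20,44)
    rep(w,'dish',607,-146,50,53,67);rep(w,'dishS',607,-146,50,69,85)
    rep(w,'beaker',607,-16,40,55,80);rep(w,'tube',606,-276,35,100,120)
    rep(w,'cup',608.5,113.5,27,140,170);rep(w,'amber',373,-275,30,55,85);rep(w,'brass',433,65,25,35,55)
    m=near(w,607,-146,47,44,48.5);print('pan ring',*circ(w[m][:,:2]))
E
```

```text
[ 446.71044085 -504.91258544  312.23615333]
top
housing 1990 circ [ 598.6 -145.9] 82.8 mean [ 587.5 -141.6   34.8] med z 35.2 rect [ 599.5 -146. ] [120.1 125.8] 89.5
dish 476 circ [ 606.5 -146.2] 30.0 mean [ 604.3 -144.4   61.2] med z 61.3 rect [ 606.6 -145.6] [58.4 58.8] 40.7
dishS 258 circ [ 605.9 -146. ] 17.5 mean [ 605.6 -145.4   73.1] med z 73.2 rect [ 605.5 -145.2] [33.  33.8] 87.6
beaker 224 circ [606.8 -16.3] 25.5 mean [607.8 -16.1  68.3] med z 70.6 rect [606.8 -15.9] [48.3 50.6] 88.1
tube 307 circ [ 605.3 -275.8] 17.0 mean [ 604.3 -274.2  111.1] med z 112.1 rect [ 605.1 -275.7] [32.6 33.1] 17.1
cup 747 circ [608.9 113.9] 26.2 mean [608.2 113.7 149.9] med z 150.1 rect [608.8 113.8] [52.1 50.2] 25.8
amber 148 circ [ 370.8 -275. ] 12.8 mean [ 372.3 -272.9   70.1] med z 75.2 rect [ 372.2 -273.5] [21.6 23.1] 45.8
brass 65 circ [433.2  65.2] 8.8 mean [432.9  65.1  47.4] med z 47.4 rect [432.3  65.2] [17.5 15.6] 87.9
pan ring [ 607.1 -146.4] 45.9
scene
housing 2422 circ [ 598.9 -147.4] 83.4 mean [ 605.9 -151.5   34.5] med z 34.8 rect [ 599.  -146.9] [120.2 125.9] 89.5
dish 552 circ [ 605.7 -146.4] 30.6 mean [ 610.9 -148.8   60.8] med z 61.0 rect [ 605.5 -146.9] [57.1 60.6] 62.0
dishS 288 circ [ 604.9 -146.7] 17.6 mean [ 605.6 -146.7   73.1] med z 73.2 rect [ 604.9 -146.6] [33.7 34.1] 88.5
beaker 327 circ [605.9 -16.5] 25.9 mean [606.4 -16.7  66. ] med z 67.7 rect [606.2 -16.3] [48.8 51.3] 60.2
tube 374 circ [ 605.1 -276.5] 17.1 mean [ 606.8 -276.7  110.9] med z 111.7 rect [ 605.1 -276.4] [32.8 33.3] 68.3
cup 618 circ [607.9 113.1] 26.8 mean [608.9 112.2 149.6] med z 149.8 rect [607.6 112.8] [51.1 51.5] 60.5
amber 153 circ [ 373.2 -275. ] 13.5 mean [ 374.9 -276.4   68.7] med z 73.0 rect [ 372.3 -275.9] [23.3 24.4] 14.1
brass 57 circ [434.  65.] 10.7 mean [433.8  63.6  45.7] med z 47.1 rect [433.1  64.9] [19.4 16.7] 38.2
pan ring [ 606.1 -147.2] 46.4
```

View pics/scene4.png

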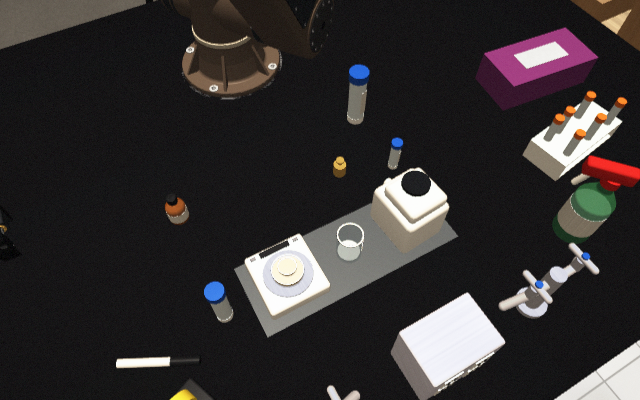

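The scene view shows the dishes stacked on the pan (288,270), the beaker midway (349,243) and the tube upright on the mirrored side (219,303). The amber bottle and brass weight have not moved. Everything is within about 1–1.5 mm, so I'm handing in.

```bash
python3 -c "
from cell import env
print(env.job_done())"
```

```text
the job is handed in; nothing more can be done
None
```

The job is handed in at about 29 s: the dishes are stacked on the pan, the beaker is midway to the mixer and the middle-sized tube is mirrored opposite, each measured within about 1.5 mm, upright and let go, with the amber bottle and brass weight unmoved.

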